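# Show a bolt's head to the bench microscope

### The arm

A 7-joint arm with a two-finger parallel gripper is mounted at the origin on the work surface. World frame = base frame: x ahead of the robot, y to its left, z up, the work surface at z = 0. Lengths are in m, angles in rad, forces in N, time in s.
With the tool pointing down it reaches from about 0.375 to 0.925 m from the base axis. Payload 3.1 kg.
Tool frame: the origin (TCP) lies on the front face of the gripper's body, between the roots of the fingers; the fingertips stand 73 mm ahead of it and the grasp point (between the pads) lies 54 mm ahead of it (env.grasp_offset is the distance from the TCP to the grasp point, in m); z points along the fingers, y is the direction in which the jaws open and shut (so a half turn about z gives the same grasp; the last joint's range is limited). The gripper opens to 85 mm and grips with 20 to 120 N. Pads are 22 mm wide; open, the fingers measure 114 mm over their backs; the gripper's body (76 mm by 85 mm) begins 54 mm behind the grasp point. The pads swing forward as they close: fully open they stand 13 mm farther back than shut.
Start: joints at [1.053, 0.383, 0.044, 1.598, -0.018, 1.161, -0.05], TCP at [0.265, -0.594, 0.304] pointing down, gripper open.
Joint ranges: [-2.61, 2.61], [-0.41, 2.15], [-1.48, 1.57], [0, 2.5], [-1.57, 4.71], [0.05, 1.97], [-2.85, 2.85]. Speed limits (rad/s): [2.79, 2.79, 3.14, 3.14, 3.14, 3.14, 3.14].

### API

Orientations are given as a unit quaternion [w, x, y, z].
In Python, from rig import env gives the robot as it stands.
- The arm moves only by the tool move_arm, never from a script. Its argument "plan" is a list that holds one entry, the list of rows, each a list of 5 numbers: the finger opening in mm, from 0 to 85.4, then the shift along the world's x, y, z in mm, then the turn about the world's z in rad. A call has 1 to 5 rows; each row is the pose to reach, as a shift and turn from the pose commanded when the call began; what a row does not reach only later rows make up. A row lasts 1/10 s, in which the tool goes at most 50 mm and 8.59 degrees, less where a joint would pass 70% of its speed; a pose out of reach is approached as far as the arm can. A call with a gripper value outside its range is refused whole. The fingers move at their own pace and stop on an object; "force" is the grip in N (left out, the last holds). Time passes only in rows, so rows that repeat a pose let the fingers close. It gives the time, the measured TCP pose, the force and the opening at its end, in the units of the state.
- env.sense(): the state, without advancing time (a new reading comes with each control period).
- env.capture(name): name is "scene" or "top"; returns the picture (420x560x3 uint8, red, green, blue); there is no depth.
- env.camera_info(name): a dict with "camera_matrix" (3x3 intrinsics, pixels), "world_to_cam" (4x4, takes a point from world to camera coordinates). Camera axes: x right, y up, looking along -z (the intrinsics and any distortion apply to the point x, -y, -z); pixel columns grow to the right and rows downward; lengths in m; the calibration is good to about 2 mm. A picture is of the moment at which its call begins. camera_info takes no time and is no camera call.
- env.job_done(): hands the job in, once; it reports no verdict.
The state is a dict: "t": time; "joints": joint angles; "joint_velocities": joint speeds; "tau": joint torques, N m; "position": TCP position; "ee_rot": TCP orientation; "force": force on the tool from outside, world axes, zero at the start; "moment": the same for the moment, N m; "finger_gap": opening from 0.0 (shut) to 1.0 (fully open).
Only numpy, scipy, OpenCV 4.12 (cv2) and the standard library are available. Lean on these libraries where they do the work, as an engineer would, in place of code of your own. Each camera call takes 0.05 s, during which the arm holds its last target.

### The job

Open the screw organiser's hinged lid right back so that it stays open, and pick out the hex-head bolt that carries a nut. Hold it up in the air in front of the bench microscope so that the corners of its head can be checked (head towards the lens, centred on it and about 60 mm away, the bolt in line with the tilted barrel), and finish while still holding it there, steady. Leave the other fasteners and the things on the bench where they are and do not knock the microscope.

Things in the scene. Friction and masses are not known exactly. Their poses are not given: they have to be found in the camera images.
- organiser: Grey plastic screw organiser, fixed, 199 (its x) x 252 (y) x 50 mm (z, up); origin: centre of its underside; x points to its hinged rear. Floor 3 mm thick. Four large compartments, 95 x 95 mm inside, centred at x = -49 or +49, y = -22.5 or +75.5 mm, one fastener in each; small screws in a strip along -y. Outer walls 50 mm high, dividers 44, all 3 mm thick
- lid (a joint): Angle of the organiser's lid (rad): 0 shut, as at the start, 2.1 leaning back against its stop. Free hinge, no catch: below about 1.55 the lid falls shut, beyond it falls back to the stop and stays. Clear 3 mm panel in a grey 4 mm frame, about 150 g
- lid_tab (a point): Grip point inside the lid's pull tab, which sticks out 34 mm in front (-x) of the lid's front edge, in the lid's plane, 36 mm wide (y), 9 mm thick. The point is on its centre line, 25 mm out from the lid's edge, 51.5 mm above the bench when shut. Axes turn with the lid; at angle 0 they are the organiser's
- lid_hinge (a point): Point on the lid's hinge axis, in line with the tab, at the organiser's rear (+x) edge, 50 mm above the bench and 224 mm from the tab point. The axis is the organiser's y; opening swings the tab up and over towards +x
- bolt: The bolt to show: steel, hex head, hex nut on its shank, 67.5 mm long, 90 g, lying level in any of the large compartments. Head and nut 19 mm across flats, shank 12 mm thick. x runs along the shank to the head; shank axis at z = 9.5 mm. Origin on the underside (on the compartment floor), midway between head and nut: bare shank x = -21 to 21 mm, head 21 to 28.5, nut -31 to -21, tail end -39
- bolt_head (a point): Centre of the end face of that bolt's head, on the shank's axis; axes as the bolt's
- bolt_tail (a point): Centre of the threaded tail end of that bolt, on the shank's axis; axes as the bolt's
- scope_stand: Bench microscope's stand, fixed: dark steel base plate 130 x 120 x 12 mm, a 12 mm thick post 287 mm high at its y = +45 mm, and a clamp that carries the barrel. Origin: on the bench, under the clamp's tilt axis, which is 225 mm up. The microscope faces its -x
- scope_lens (a point): Centre of the microscope's lens face. Barrel: black cylinder 115 mm long, 33 mm in diameter (37 at a rubber ring), aluminium nose 29 mm; tilted down by 0.1 to 0.45 rad, differing each time, in a stiff clamp 76 mm behind the lens. The point's x runs along the barrel from the lens back to the clamp: the lens looks along -x; y is level, z square to both, upward
- plain_bolt: Bystander in a large compartment: hex-head bolt without a nut, 42 mm long, steel
- dome_bolt: Bystander in a large compartment: round dome-headed bolt with a nut, 57 mm long, steel
- eye_bolt: Bystander in a large compartment: eye bolt with a ring end, 79 mm long, steel
- torque_wrench: Bystander: chrome torque wrench, 416 mm long, 43 mm high, lying right of the organiser along x
- tile_offcut: Bystander: white ceramic tile offcut, 100 x 72 x 8 mm, flat on the bench
- stapler: Bystander: red stapler, 130 x 36 mm, 60 mm high, standing between the organiser and the microscope
- sanding_block: Bystander: wooden sanding block, 115 x 66 mm, 49 mm high

How it is judged:
On the way, in this order (a step that is already met when the one before it is completed fails the run):
1. the lid is opened past upright (value of joint lid above 1.6 rad), for 0.2 s.
2. the bolt is lifted clear of the organiser in the fingers (contact force between the fingers and bolt above 1 N and contact force between bolt and organiser below 0.05 N and contact force between bolt and scope_stand below 0.05 N and height (world z) of each of bolt_head, bolt_tail above 0.07 m), for 0.2 s.
At the end, for the whole second after the job is handed in: The fingers alone hold the bolt, at rest; centre of its head's face 40 to 80 mm in front of the lens and within 15 mm of the lens axis sideways and up or down; bolt within 0.2 rad of that axis, head nearer the lens; lid open past 1.6 rad (contact force between the fingers and bolt above 1 N and contact force between bolt and organiser below 0.05 N and contact force between bolt and scope_stand below 0.05 N and x of bolt_head in the frame of scope_lens between -0.08 and -0.04 m and y of bolt_head in the frame of scope_lens between -0.015 and 0.015 m and z of bolt_head in the frame of scope_lens between -0.015 and 0.015 m and angle between the x axis of bolt and the x axis of scope_lens, either way round below 0.2 rad and x of bolt_tail in the frame of scope_lens below -0.095 m and height (world z) of bolt_tail above 0.07 m and linear speed of bolt below 0.02 m/s and angular speed of bolt below 0.2 rad/s and value of joint lid above 1.6 rad); the arm keeps its last pose, push and grip.
It fails at once if another fastener is disturbed (moved over 30 mm) (distance of any of plain_bolt, dome_bolt, eye_bolt from where it was at the start of the episode above 0.03 m).
It fails at once if a thing on the bench is disturbed (moved over 30 mm) (distance of any of torque_wrench, tile_offcut, stapler, sanding_block from where it was at the start of the episode above 0.03 m).
It fails at once if the microscope is knocked (lens moved over 6 mm, or pushed with over 5 N) (distance of scope_lens from where it was at the start of the episode above 0.006 m or contact force between any of the arm, bolt and scope_stand above 5 N).
It also fails if it takes over 48 s, if anything falls off the work surface, if the arm or the gripper's body presses on something with over 40 N, if the wrist force passes 120 N, or if a joint passes its speed limit or range.

## Working session

There is one attempt and no reset: what is moved stays moved. The work goes in short steps, Python scripts to look and compute and a tool call to move; the robot and the scene stay as the last step left them, time stands still between calls to the robot, and variables do not carry over. Pictures are saved under pics/ and viewed, and the job is handed in when it is done.

Besides the shell and the picture viewer there is one more tool, called after "Request:" as a command line: name --argument value ..., lists and objects as JSON in quotes. move_arm: Moves the arm, as the interface text tells. Its arguments: {"type":"object","properties":{"plan":{"type":"array","items":{"type":"array","items":{"type":"array","items":{"type":"number"}}}},"force":{"type":"number"}},"required":["plan"]}

```bash
ls; mkdir -p pics
python3 - <<'E'
from rig import env
import cv2
for n in("scene","top"):
    im=env.capture(n); cv2.imwrite(f"pics/{n}0.png",im[:,:,::-1])
    c=env.camera_info(n); print(n,c)
print(env.sense(), env.grasp_offset)
E
```

```text
pics
scene {'camera_matrix': array([[423.13554723,   0.        , 283.2594524 ],
       [  0.        , 423.13554723, 203.66112535],
       [  0.        ,   0.        ,   1.        ]]), 'world_to_cam': array([[ 0.02776132,  0.99945646,  0.01777908, -0.03647221],
       [-0.62824126,  0.00361046,  0.77801021,  0.23226898],
       [ 0.77752314, -0.03276814,  0.62800001, -1.59919541],
       [ 0.        ,  0.        ,  0.        ,  1.        ]])}
top {'camera_matrix': array([[416.26996589,   0.        , 281.04798423],
       [  0.        , 416.26996589, 208.69457129],
       [  0.        ,   0.        ,   1.        ]]), 'world_to_cam': array([[ 0.00870228, -0.99995225,  0.00444569,  0.0095026 ],
       [ 0.99604931,  0.00906105,  0.08833837, -0.56003763],
       [-0.08837443,  0.00365938,  0.9960806 , -1.15737651],
       [ 0.        ,  0.        ,  0.        ,  1.        ]])}
{'t': 0.1, 'joints': array([ 1.05319833,  0.38376273,  0.04381548,  1.59947492, -0.01790242,
        1.16121378, -0.04991204]), 'joint_velocities': array([-3.97492914e-05, -1.29770614e-03,  1.22399944e-03, -3.24186407e-03,
       -3.29120570e-04,  9.84539342e-04,  7.45319840e-04]), 'tau': array([ 2.51452620e-03, -4.34726965e+01,  1.02923490e+00, -2.50455397e+01,
        1.09050603e-02,  5.44828858e-03,  7.96551348e-06]), 'position': array([ 0.26465216, -0.59290432,  0.30257924]), 'ee_rot': array([-1.19239213e-03,  9.78042310e-01,  2.08402778e-01, -3.15282930e-04]), 'force': array([0.34091365, 0.04992294, 0.10752158]), 'moment': array([0.00389951, 0.00942514, 0.00630644]), 'finger_gap': 0.9966806648935114} 0.0539
```

View pics/scene0.png

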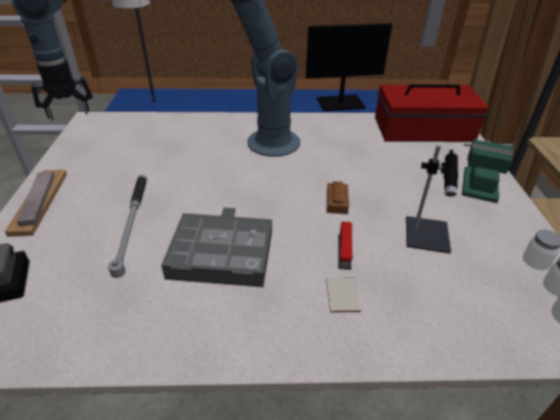

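View pics/top0.png

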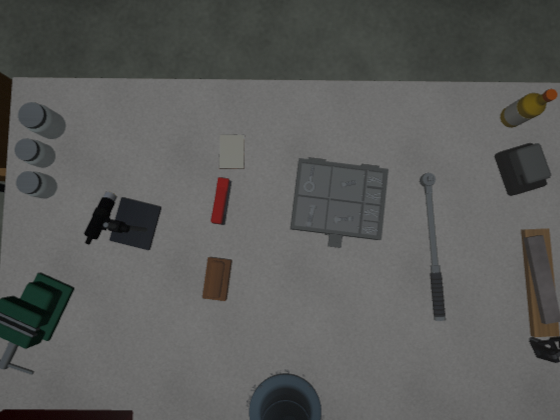

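```bash
cat > h.py <<'E'
import numpy as np, cv2
from rig import env
def proj(n,P):
    c=env.camera_info(n);K=c["camera_matrix"];T=c["world_to_cam"]
    p=T[:3,:3]@np.asarray(P,float)+T[:3,3]
    q=K@np.array([p[0],-p[1],-p[2]]);return q[:2]/q[2]
def ray(n,uv):
    c=env.camera_info(n);K=c["camera_matrix"];T=c["world_to_cam"];R=T[:3,:3]
    d=np.linalg.inv(K)@np.array([uv[0],uv[1],1]);d=np.array([d[0],-d[1],-d[2]])
    return -R.T@T[:3,3],R.T@d/np.linalg.norm(d)
def onz(n,uv,z):
    o,d=ray(n,uv);return o+d*(z-o[2])/d[2]
def tri(u1,u2):
    o1,d1=ray("scene",u1);o2,d2=ray("top",u2)
    A=np.stack([d1,-d2],1);s=np.linalg.lstsq(A,o2-o1,rcond=None)[0]
    a=o1+s[0]*d1;b=o2+s[1]*d2
    return (a+b)/2,np.linalg.norm(a-b)
def crop(src,dst,x,y,w,h,f):
    im=cv2.imread(src)[y:y+h,x:x+w];cv2.imwrite(dst,cv2.resize(im,None,fx=f,fy=f,interpolation=cv2.INTER_CUBIC))
E
python3 - <<'E'
from h import *
crop("pics/scene0.png","pics/s_sc.png",395,135,75,125,4.7)
crop("pics/top0.png","pics/t_sc.png",70,180,100,80,7)
crop("pics/top0.png","pics/t_org.png",285,150,110,100,6)
crop("pics/scene0.png","pics/s_org.png",160,200,120,90,6)
E
```

```text
(no output)
```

View pics/s_sc.png

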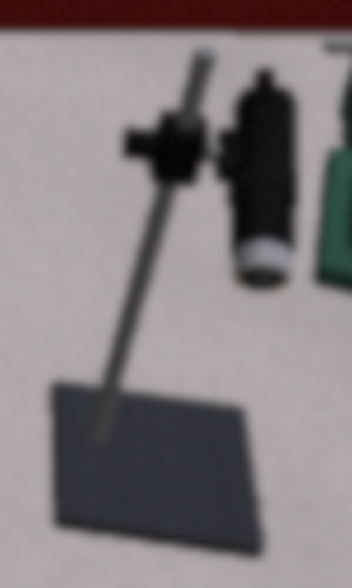

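View pics/t_sc.png

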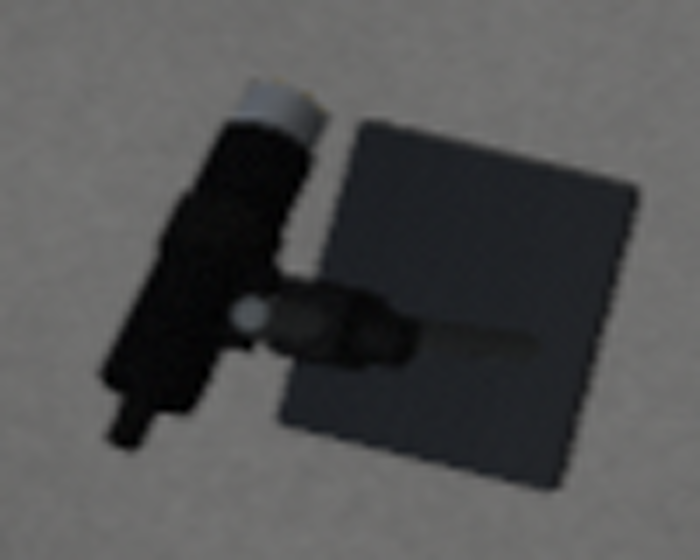

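View pics/t_org.png

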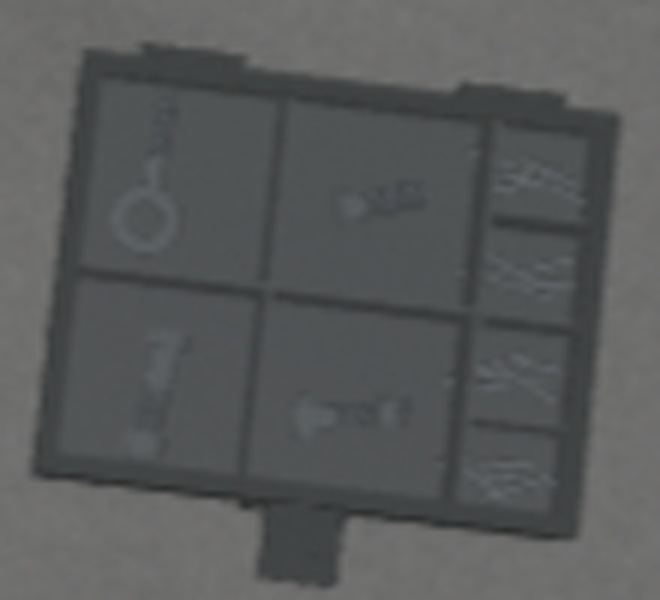

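View pics/s_org.png

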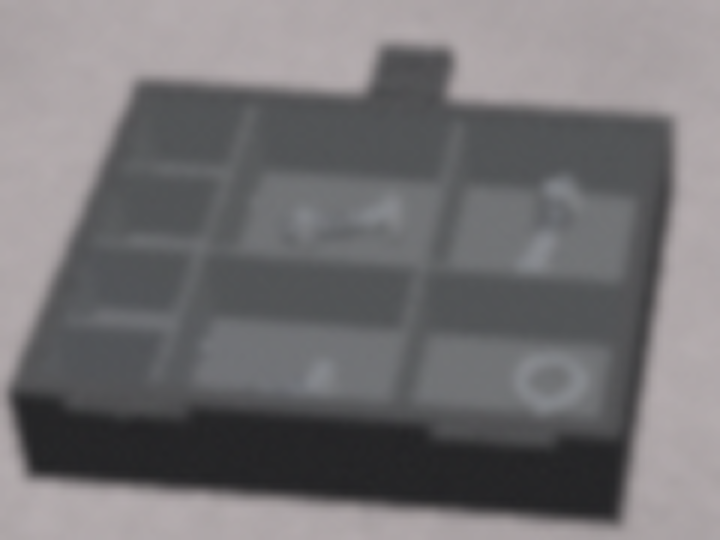

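Run:
```python
from h import *
t=lambda x,y:(70+x/7-.43,180+y/7-.43)
s=lambda x,y:(395+x/4.7-.4,135+y/4.7-.4)
c=[onz("top",t(*p),.012) for p in((370,120),(637,187),(557,490),(282,420))]
c=np.array(c);print(c.round(4))
for i in range(4):print(np.linalg.norm(c[i]-c[(i+1)%4]))
print("centre",c.mean(0))
cs=np.array([onz("scene",s(*p),.012) for p in((57,382),(243,408),(262,547),(57,520))]);print(cs.round(4),cs.mean(0))
b=tri(s(265,242),t(270,138));r=tri(s(266,92),t(146,393));l=tri(s(263,272),t(288,97))
print("nose bd",b,"rear",r,"lens",l)
for a,q in((b,r),(l,r)):
  d=a[0]-q[0];print(np.linalg.norm(d),np.arctan2(d[1],d[0]),np.arcsin(-d[2]/np.linalg.norm(d)))
# organiser
o=lambda x,y:(285+x/6-.4,150+y/6-.4)
c=np.array([onz("top",o(*p),.052) for p in((85,50),(618,115),(577,538),(35,475))]);print(c.round(4),c.mean(0))
for i in range(4):
  d=c[i]-c[(i+1)%4];print(np.linalg.norm(d),np.arctan2(d[1],d[0]))
print("tab end",onz("top",o(300,583),.052),onz("top",o(300,515),.052))
```

```text
[[0.5915 0.4705 0.012 ]
 [0.5649 0.3601 0.012 ]
 [0.441  0.3883 0.012 ]
 [0.4684 0.501  0.012 ]]
0.1135512017889401
0.12699231408274642
0.11598480634904894
0.12680939103839728
centre [0.51644304 0.42994442 0.012     ]
[[0.4447 0.3914 0.012 ]
 [0.4704 0.5022 0.012 ]
 [0.5915 0.4731 0.012 ]
 [0.5683 0.3596 0.012 ]] [0.51872521 0.43158221 0.012     ]
nose bd (array([0.56262672, 0.4304194 , 0.20929852]), np.float64(0.0017601867353057939)) rear (array([0.47436918, 0.45144341, 0.24618802]), np.float64(0.0010445885957120783)) lens (array([0.57760613, 0.42735102, 0.20114825]), np.float64(0.0001033668981164461))
0.09793997469216394 -0.23385369802261843 0.3861817458046553
0.11518199495844404 -0.2292665489938989 0.4017518516352379
[[ 0.7009 -0.0339  0.052 ]
 [ 0.6725 -0.2829  0.052 ]
 [ 0.4753 -0.2613  0.052 ]
 [ 0.5021 -0.0118  0.052 ]] [ 0.58770905 -0.1474684   0.052     ]
0.25064317778606776 1.4572569800939805
0.19835443697674268 -0.1092125853918868
0.25088336999482924 -1.6776077625046657
0.2000414608984036 3.0311712430119324
tab end [ 0.45362054 -0.13377528  0.052     ] [ 0.48477272 -0.1338584   0.052     ]
```

Request:
move_arm --plan '[[[60,19,45,0,-0.106],[60,38,90,0,-0.212],[60,57,135,-10,-0.318],[60,76,180,-20,-0.424],[60,95,225,-30,-0.53]]]' --force 25

```text
t: 0.6
position: [0.3602, -0.3665, 0.2732]
ee_rot: [-0.0, 0.998, -0.057, -0.0]
force: [0.5, 0.2, 0.6]
finger_gap: 0.703
```

Request:
move_arm --plan '[[[60,20,45,0,0],[60,40,90,-10,0],[60,60,135,-20,0],[60,80,180,-30,0],[60,104,234,-40,0]]]'

```text
t: 1.1
position: [0.4596, -0.1423, 0.235]
ee_rot: [0.0, 0.998, -0.055, -0.0]
force: [0.6, -0.3, -0.2]
finger_gap: 0.701
```

Run:
```python
from h import *
for n in("scene","top"):
    im=env.capture(n); cv2.imwrite(f"pics/{n}1.png",im[:,:,::-1])
crop("pics/scene1.png","pics/s1.png",140,100,200,190,3)
crop("pics/top1.png","pics/t1.png",260,150,150,150,4)
s=env.sense();print(s["position"],s["ee_rot"],s["joints"],s["force"])
```

```text
[ 0.4615593  -0.13555812  0.2345518 ] [-2.26901442e-03  9.98832416e-01 -4.82547318e-02 -3.69248214e-04] [ 0.42045931  0.15862067 -0.23420571  2.04933833  0.03998114  0.93964448
 -1.50190142] [-0.35783565 -0.20699193  0.37120732]
```

View pics/s1.png

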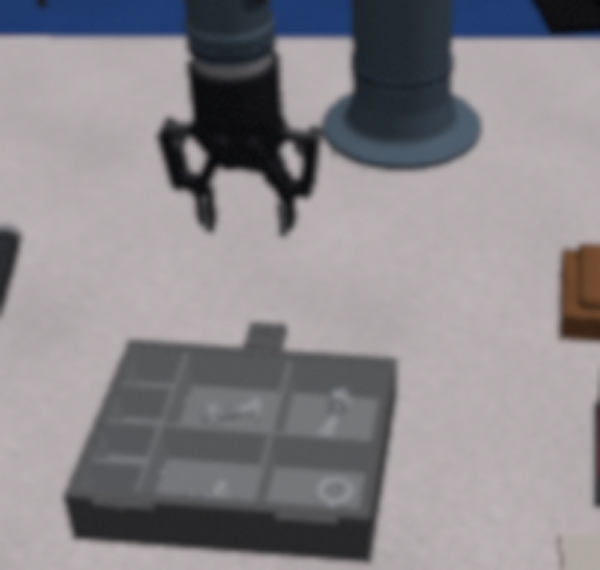

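View pics/t1.png

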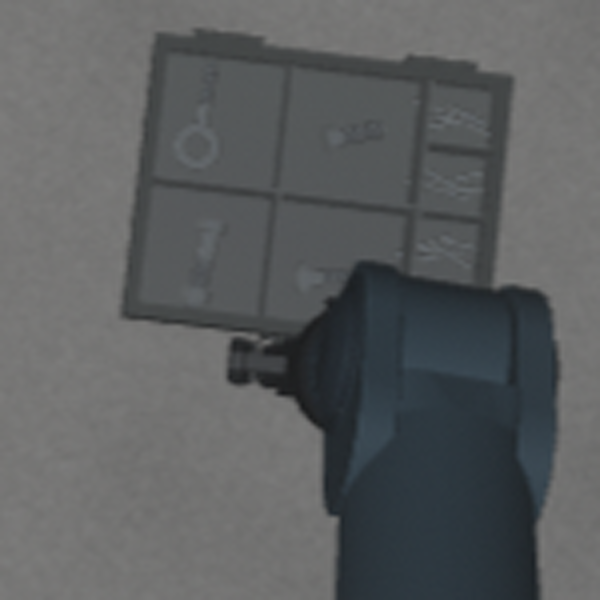

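Request:
move_arm --plan '[[[60,0,0,-45,0],[60,0,0,-90,0],[60,0,0,-126,0],[60,0,0,-126,0],[30,0,0,-126,0]]]'

```text
t: 1.7
position: [0.4561, -0.1384, 0.1079]
ee_rot: [-0.004, 0.998, -0.054, -0.006]
force: [-4.3, 21.6, -1.0]
finger_gap: 0.548
```

Request:
move_arm --plan '[[[30,0,0,0,0],[30,0,0,0,0],[30,0,0,0,0],[30,0,0,0,0]]]'

```text
t: 2.1
position: [0.4567, -0.133, 0.1093]
ee_rot: [-0.006, 0.999, -0.052, -0.005]
force: [-3.6, 20.3, -1.5]
finger_gap: 0.412
```

Run:
```python
from h import *
for n in("scene","top"):
    im=env.capture(n); cv2.imwrite(f"pics/{n}2.png",im[:,:,::-1])
crop("pics/scene2.png","pics/s2.png",150,150,130,140,4.2)
s=env.sense();print(s["position"],s["ee_rot"],s["force"],s["finger_gap"])
```

```text
[ 0.45668775 -0.13303432  0.10927132] [-0.00648848  0.99863603 -0.05155696 -0.00508577] [-4.24812318 19.9740133  -0.71415676] 0.41542925890306615
```

View pics/s2.png

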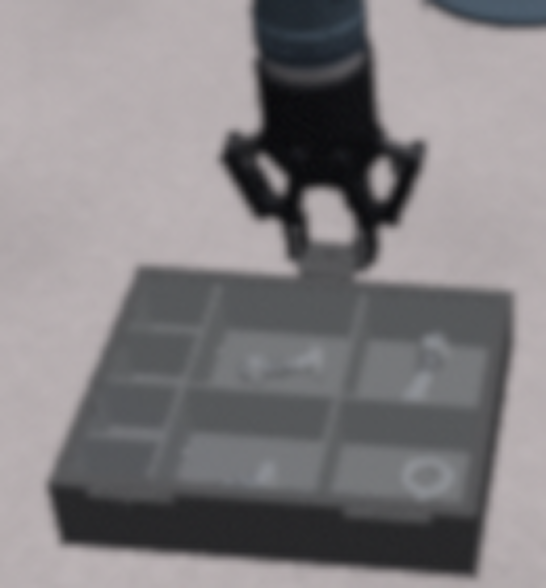

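Request:
move_arm --plan '[[[30,2,3,27,0],[30,6,3,53,0],[30,14,2,79,0],[30,25,1,103,0],[30,39,0,126,0]]]'

```text
t: 2.7
position: [0.499, -0.1373, 0.2383]
ee_rot: [-0.004, 0.999, -0.053, -0.0]
force: [3.3, 9.2, -4.2]
finger_gap: 0.413
```

Request:
move_arm --plan '[[[30,16,-1,21,0],[30,35,-3,40,0],[30,56,-5,57,0],[30,79,-8,71,0],[30,103,-10,82,0]]]'

```text
t: 3.2
position: [0.6026, -0.1489, 0.321]
ee_rot: [-0.003, 0.999, -0.053, 0.001]
force: [0.6, 6.3, -3.4]
finger_gap: 0.412
```

Request:
move_arm --plan '[[[30,25,-3,8,0],[30,52,-6,13,0],[30,78,-9,15,0],[30,105,-12,14,0],[30,131,-14,9,0]]]'

```text
t: 3.7
position: [0.7347, -0.1638, 0.332]
ee_rot: [-0.003, 0.999, -0.053, 0.003]
force: [-1.1, 4.6, 3.2]
finger_gap: 0.411
```

Run:
```python
from h import *
for n in("scene","top"):
    im=env.capture(n); cv2.imwrite(f"pics/{n}3.png",im[:,:,::-1])
crop("pics/scene3.png","pics/s3.png",130,60,200,200,3)
s=env.sense();print(s["position"],s["ee_rot"],s["force"],s["finger_gap"])
```

```text
[ 0.73686887 -0.16411057  0.33129533] [-0.00277883  0.99857632 -0.05305518  0.00477031] [0.8057409  5.2222669  4.85543532] 0.4118607806219735
```

View pics/s3.png

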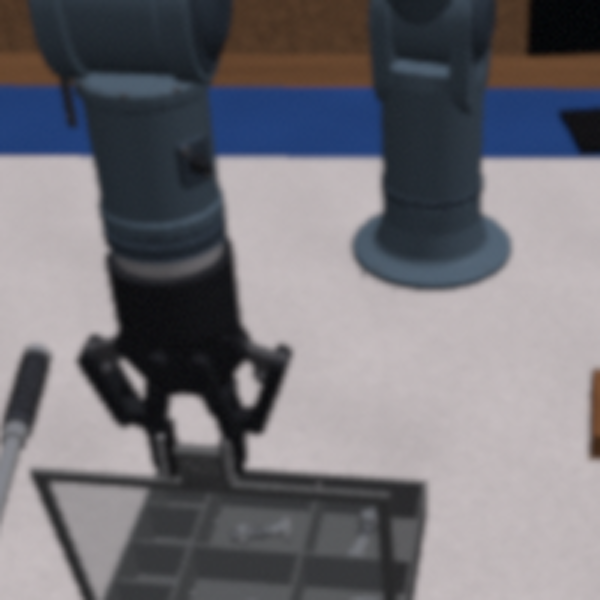

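Request:
move_arm --plan '[[[30,26,-3,-8,0],[30,51,-6,-18,0],[80,51,-6,-18,0],[80,51,-6,-18,0],[80,51,-6,-18,0]]]'

```text
t: 4.3
position: [0.7832, -0.1757, 0.3111]
ee_rot: [0.001, 0.998, -0.056, 0.001]
force: [0.0, 0.0, 0.6]
finger_gap: 0.9
```

Request:
move_arm --plan '[[[80,0,0,25,0],[80,0,0,65,0],[80,0,0,100,0],[80,-45,0,115,0],[80,-90,0,115,0]]]'

```text
t: 4.8
position: [0.6939, -0.1749, 0.4287]
ee_rot: [0.001, 0.998, -0.055, 0.004]
force: [-0.3, -1.4, 1.2]
finger_gap: 0.935
```

Request:
move_arm --plan '[[[80,-48,0,0,0],[80,-96,0,0,0],[80,-144,0,0,0],[80,-192,0,0,0],[80,-240,0,0,0]]]'

```text
t: 5.3
position: [0.4505, -0.1747, 0.4252]
ee_rot: [0.001, 0.998, -0.056, 0.001]
force: [0.4, -0.6, 0.5]
finger_gap: 0.938
```

Run:
```python
from h import *
for n in("scene","top"):
    im=env.capture(n); cv2.imwrite(f"pics/{n}4.png",im[:,:,::-1])
s=env.sense();print(s["position"],s["ee_rot"],s["joints"],s["force"],s["finger_gap"])
```

```text
[ 0.44556122 -0.17566616  0.42337205] [ 0.00109621  0.9982827  -0.05852381 -0.00232492] [ 4.85700533e-01 -2.16082748e-02 -1.94021825e-01  1.82603004e+00
 -9.84325677e-04  1.34078311e+00 -1.39595367e+00] [ 0.50532004 -0.28200143  0.61626212] 0.9379694898949476
```

View pics/scene4.png

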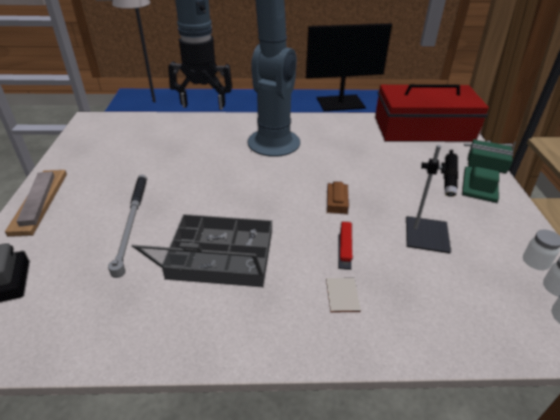

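View pics/top4.png

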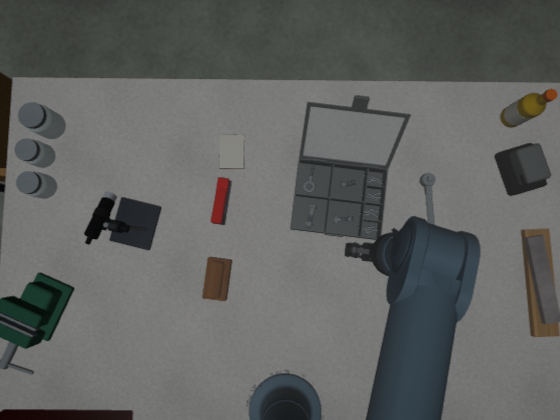

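Lid is open and leaning back; the two nutted candidates sit in the two front compartments (top ≈ (310,214) and (343,218)). Zooming in.

Run:
```python
from h import *
a=cv2.imread("pics/top4.png")[155:245,285:395];b=cv2.imread("pics/scene4.png")[205:285,165:275]
for n,i in(("t4",a),("s4",b)):
    i=cv2.normalize(i,None,0,255,cv2.NORM_MINMAX);i=np.clip(i*1.8 if n=="t4" else i*1.3,0,255).astype(np.uint8)
    cv2.imwrite(f"pics/{n}.png",cv2.resize(i,None,fx=7,fy=7,interpolation=cv2.INTER_CUBIC)[:600])
```

```text
(no output)
```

View pics/t4.png

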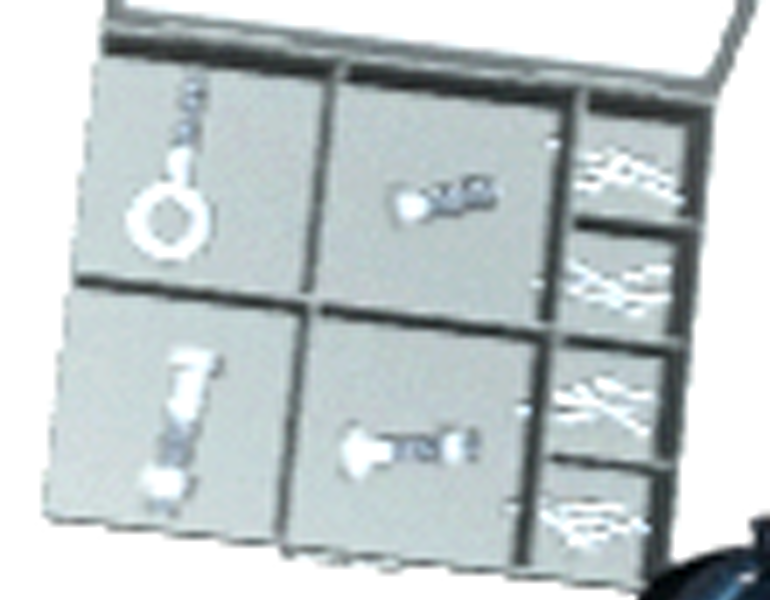

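View pics/s4.png

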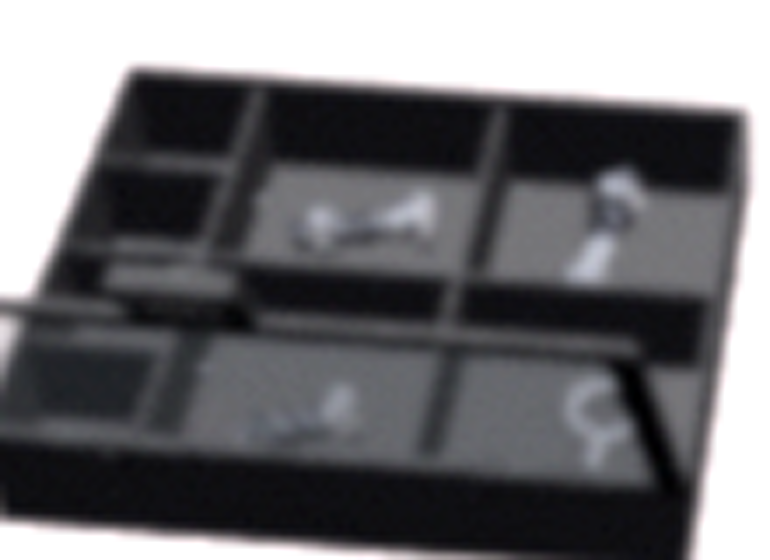

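Run:
```python
from h import *
im=cv2.imread("pics/top4.png");g=cv2.cvtColor(im,cv2.COLOR_BGR2GRAY).astype(int)
print(g[202:231,303:319])
f=lambda x,y:(285+x/7-.43,155+y/7-.43)
for p in((196,346),(194,358),(163,482),(159,511)):
  print(p,onz("top",f(*p),.0125).round(4))
s=lambda x,y:(165+x/7-.43,205+y/7-.43)
for p in((622,170),(585,280)):print("scene",onz("scene",s(*p),.0125).round(4))
```

```text
[[75 74 74 73 73 73 73 73 73 73 73 73 72 73 73 73]
 [73 74 73 74 74 73 73 73 74 73 73 74 73 72 72 73]
 [74 75 74 74 74 73 76 77 78 77 75 73 73 73 72 73]
 [74 74 74 74 74 74 78 83 84 86 84 83 76 71 73 73]
 [74 75 74 73 74 75 80 84 86 88 88 85 72 63 70 73]
 [74 74 73 74 73 74 71 71 75 80 84 80 70 62 71 73]
 [74 75 73 74 74 74 73 79 86 86 86 74 60 64 70 73]
 [75 74 75 73 74 74 71 79 90 90 84 74 71 72 73 73]
 [74 74 73 74 75 74 72 81 90 90 81 70 73 72 73 73]
 [75 74 75 74 74 74 75 83 90 89 78 67 73 74 73 73]
 [73 75 74 75 75 74 84 93 90 88 78 70 73 73 74 74]
 [74 74 74 74 74 71 80 91 90 85 72 68 73 73 73 73]
 [74 75 74 74 74 70 73 81 85 82 70 72 74 74 73 73]
 [75 74 74 74 74 71 68 73 76 67 66 73 74 73 74 73]
 [74 75 75 74 75 70 65 68 72 67 64 74 74 74 73 74]
 [74 74 74 75 70 64 66 67 66 63 68 74 73 73 74 73]
 [75 75 75 74 70 65 62 62 63 65 73 74 75 74 73 74]
 [75 75 74 74 71 65 66 66 62 63 74 74 74 74 74 74]
 [75 75 75 75 70 65 67 67 61 64 74 74 74 74 74 74]
 [75 74 76 80 74 71 72 65 64 70 74 74 74 73 74 74]
 [75 76 80 84 85 86 86 81 71 72 74 74 74 74 74 74]
 [75 76 81 85 87 90 89 85 72 62 69 74 74 74 74 74]
 [75 77 79 81 87 89 89 85 72 63 71 74 74 74 75 75]
 [76 75 75 78 85 86 84 80 64 65 74 74 75 75 74 74]
 [76 75 72 69 72 71 73 72 68 71 75 75 74 74 75 74]
 [75 74 71 66 68 68 66 68 74 74 75 74 74 74 74 75]
 [76 75 74 71 73 72 64 67 75 74 75 75 75 75 75 74]
 [76 75 74 74 76 75 73 73 75 74 75 74 74 74 74 75]
 [59 55 57 60 63 68 71 75 75 74 75 74 75 75 74 74]]
(196, 346) [ 0.5754 -0.076   0.0125]
(194, 358) [ 0.5704 -0.0752  0.0125]
(163, 482) [ 0.5194 -0.0626  0.0125]
(159, 511) [ 0.5075 -0.061   0.0125]
scene [ 0.4987 -0.0623  0.0125]
scene [ 0.562  -0.075   0.0125]
```

Run:
```python
from h import *
h=onz("top",(311.9,205.8),.02);n=onz("top",(308.3,223.3),.02)
d=h-n;print(h,n,np.linalg.norm(d),np.arctan2(d[1],d[0]),"org",n+d*26/50.75)
```

```text
[ 0.56944785 -0.0735092   0.02      ] [ 0.5193692  -0.06337783  0.02      ] 0.05109321183465064 -0.19961491161568834 org [ 0.54502526 -0.06856828  0.02      ]
```

Request:
move_arm --plan '[[[40,30,35,-45,-0.04],[40,60,70,-90,-0.09],[40,90,100,-135,-0.09],[40,97,105,-180,-0.09],[40,97,105,-215,-0.09]]]'

```text
t: 5.9
position: [0.5512, -0.0696, 0.2258]
ee_rot: [-0.0, 0.995, -0.099, 0.004]
force: [0.1, -0.7, -0.7]
finger_gap: 0.469
```

Request:
move_arm --plan '[[[40,0,0,0,0],[40,0,0,0,0],[40,0,0,0,0],[40,0,0,0,0]]]'

```text
t: 6.3
position: [0.5498, -0.073, 0.2279]
ee_rot: [0.0, 0.995, -0.101, 0.003]
force: [-0.3, -0.7, 0.3]
finger_gap: 0.468
```

Run:
```python
from h import *
for n in("scene","top"):
    im=env.capture(n); cv2.imwrite(f"pics/{n}5.png",im[:,:,::-1])
crop("pics/scene5.png","pics/s5.png",150,130,140,150,4)
crop("pics/top5.png","pics/t5.png",270,130,140,140,4)
s=env.sense();print(s["position"],s["ee_rot"],s["force"],s["finger_gap"])
```

```text
[ 0.5492503  -0.07259058  0.22699214] [ 3.60214970e-04  9.94917628e-01 -1.00662031e-01  2.43691922e-03] [-0.0700035   0.83128783  0.75043899] 0.467242563878309
```

View pics/s5.png

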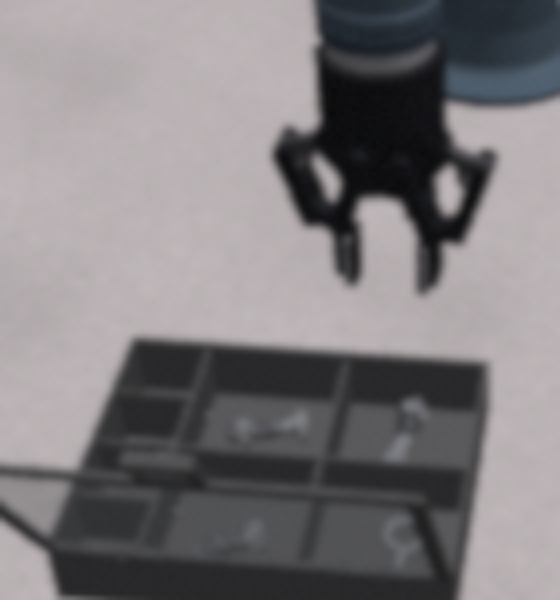

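View pics/t5.png

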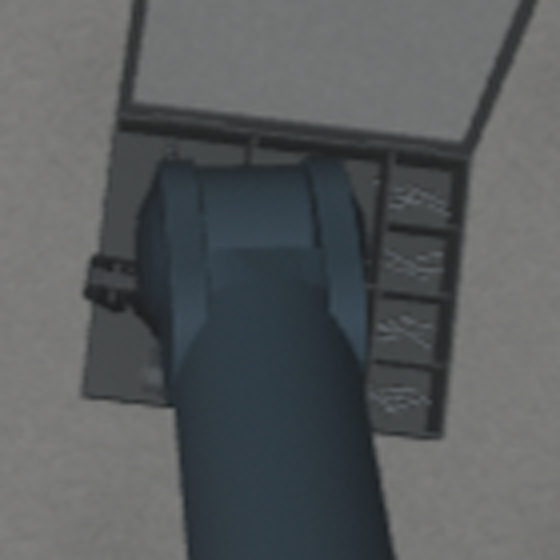

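Run:
```python
from h import *
s=env.sense();p=s["position"]
print(proj("scene",p-[0,0,.07]),proj("scene",p-[0,-.01,.07]))
```

```text
[247.31871608 200.07168823] [251.27656808 200.05852821]
```

Request:
move_arm --plan '[[[40,-4,4,-40,0],[40,-4,4,-80,0],[40,-4,4,-110,0],[40,-4,4,-132,0],[40,-4,4,-143,0]]]'

```text
t: 6.9
position: [0.5433, -0.068, 0.0802]
ee_rot: [0.0, 0.995, -0.1, -0.001]
force: [-0.4, -0.2, -0.1]
finger_gap: 0.465
```

Request:
move_arm --plan '[[[40,0,0,0,0],[40,0,0,0,0]]]'

```text
t: 7.1
position: [0.5452, -0.0679, 0.0826]
ee_rot: [0.0, 0.995, -0.1, 0.001]
force: [0.7, -0.5, 0.3]
finger_gap: 0.47
```

Run:
```python
from h import *
for n in("scene",):
    im=env.capture(n); cv2.imwrite(f"pics/{n}6.png",im[:,:,::-1])
crop("pics/scene6.png","pics/s6.png",200,170,90,110,5)
s=env.sense();print(s["position"],s["ee_rot"],s["force"],s["finger_gap"])
```

```text
[ 0.54556834 -0.06785184  0.08296476] [ 3.44153858e-05  9.94981838e-01 -1.00041818e-01  1.66591203e-03] [ 0.23733433 -1.12131347 -0.13669062] 0.4702924506685136
```

View pics/s6.png

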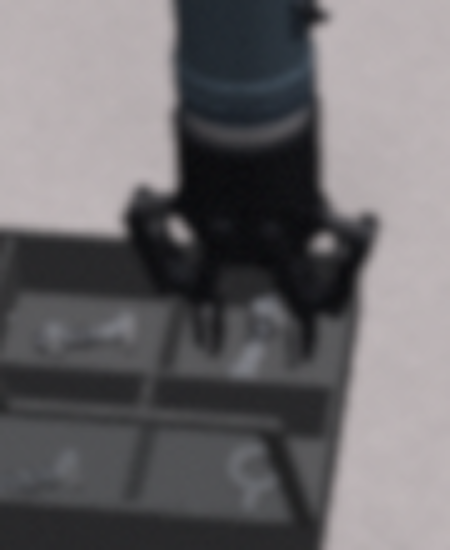

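Request:
move_arm --plan '[[[40,0,0,-2,0],[5,0,0,-2,0],[5,0,0,-2,0],[5,0,0,-2,0],[5,0,0,-2,0]]]' --force 30

```text
t: 7.65
position: [0.5446, -0.0678, 0.08]
ee_rot: [0.0, 0.995, -0.1, 0.0]
force: [-0.8, 0.4, 4.5]
finger_gap: 0.122
```

Request:
move_arm --plan '[[[5,0,0,0,0],[5,0,0,0,0],[5,0,0,30,0],[5,0,0,70,0],[5,0,0,110,0]]]'

```text
t: 8.15
position: [0.5429, -0.0674, 0.189]
ee_rot: [-0.0, 0.995, -0.1, -0.002]
force: [0.7, 0.3, -1.2]
finger_gap: 0.117
```

Run:
```python
from h import *
for n in("scene",):
    im=env.capture(n); cv2.imwrite(f"pics/{n}7.png",im[:,:,::-1])
crop("pics/scene7.png","pics/s7.png",200,140,90,110,5)
s=env.sense();print(s["position"],s["ee_rot"],s["force"],s["finger_gap"])
```

```text
[ 0.54774283 -0.0676474   0.19682557] [ 4.72760047e-05  9.94985935e-01 -9.98797068e-02  5.19909987e-03] [ 1.83114658 -0.16537398  3.05299986] 0.12429978546113746
```

View pics/s7.png

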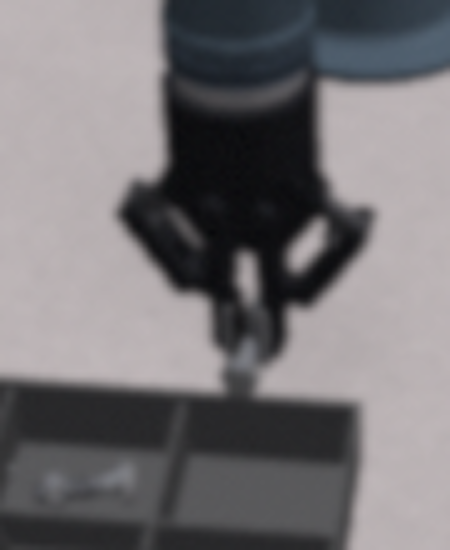

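Request:
move_arm --plan '[[[5,-36,8,0,0],[5,-72,16,0,0],[5,-72,16,0,0],[5,-72,16,0,0],[5,-72,16,0,0]]]'

```text
t: 8.7
position: [0.473, -0.0517, 0.1894]
ee_rot: [-0.0, 0.995, -0.1, 0.001]
force: [-0.5, 0.4, -0.5]
finger_gap: 0.125
```

Run:
```python
from h import *
for n in("scene","top"):
    im=env.capture(n); cv2.imwrite(f"pics/{n}8.png",im[:,:,::-1])
crop("pics/scene8.png","pics/s8.png",200,120,90,120,5)
crop("pics/top8.png","pics/t8.png",270,170,100,100,6)
s=env.sense();print(s["position"],s["ee_rot"],s["force"],s["finger_gap"])
```

```text
[ 0.47345906 -0.05175567  0.18955408] [-2.22169099e-04  9.94980947e-01 -1.00061333e-01  7.71948854e-04] [-0.77552659 -0.16671066 -0.98690383] 0.12272563214934355
```

View pics/s8.png

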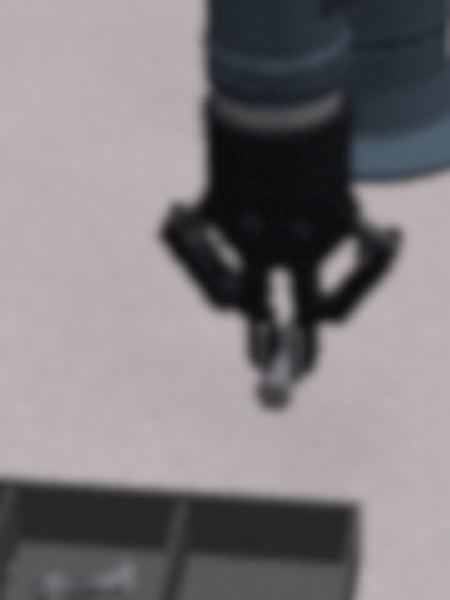

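View pics/t8.png

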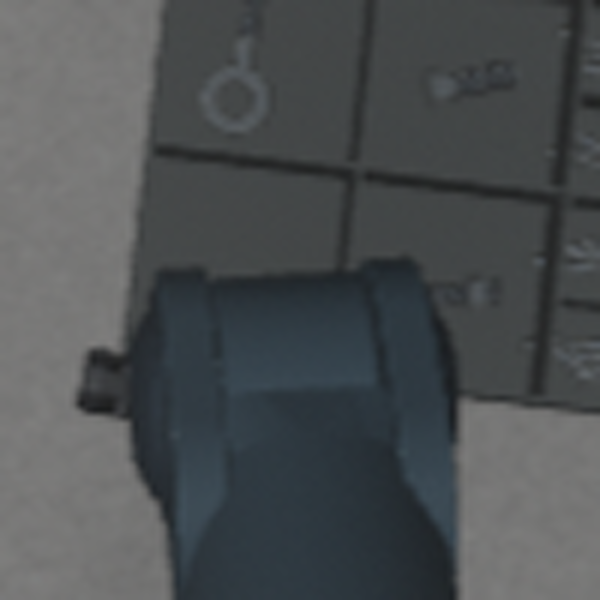

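Run:
```python
from h import *
for f in(0,-.3,.2):
  print(f,proj("scene",[.4735+.0285*.98*np.cos(f),-.0518-.0285*.199,.122+.0285*np.sin(f)]))
```

```text
0 [254.13932097 199.18599362]
-0.3 [254.23100538 201.35739426]
0.2 [254.09065222 197.38945956]
```

Request:
move_arm --plan '[[[5,0,0,-40,0],[5,0,0,-58,0],[5,0,0,-62,0],[5,0,0,-66,0],[5,0,0,-69,0]]]'

```text
t: 9.3
position: [0.4718, -0.0515, 0.1211]
ee_rot: [0.0, 0.995, -0.1, -0.002]
force: [-6.4, -0.3, 8.8]
finger_gap: 0.121
```

Request:
move_arm --plan '[[[5,0,0,-2,0],[5,0,0,-4,0],[5,0,0,-5,0],[5,0,0,-5,0]]]'

```text
t: 9.7
position: [0.4717, -0.0515, 0.1164]
ee_rot: [0.0, 0.995, -0.1, -0.001]
force: [-5.8, 1.1, 7.2]
finger_gap: 0.124
```

Run:
```python
from h import *
for n in("scene",):
    im=env.capture(n); cv2.imwrite(f"pics/{n}9.png",im[:,:,::-1])
crop("pics/scene9.png","pics/s9.png",210,160,80,90,6.5)
s=env.sense();print(s["position"],s["ee_rot"],s["force"],s["finger_gap"])
```

```text
[ 0.47164799 -0.05144342  0.11639365] [ 2.64543678e-04  9.94982505e-01 -1.00037506e-01 -1.49731878e-03] [-6.05257221  0.01820939  6.87443983] 0.12375599396182212
```

View pics/s9.png

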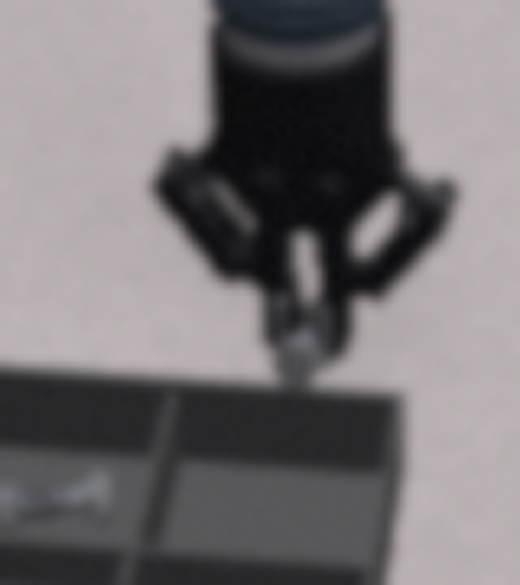

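Request:
move_arm --plan '[[[5,0,0,20,0],[5,0,10,60,0.13],[5,0,35,90,0.27],[5,10,70,120,0.41],[5,20,105,150,0.55]]]'

```text
t: 10.25
position: [0.4931, 0.0539, 0.2679]
ee_rot: [0.0, 0.984, 0.176, 0.001]
force: [1.1, -0.3, -1.5]
finger_gap: 0.123
```

Request:
move_arm --plan '[[[5,15,20,0,0.14],[5,30,40,0,0.28],[5,45,60,0,0.42],[5,60,80,0,0.56],[5,75,100,0,0.7]]]'

```text
t: 10.75
position: [0.5686, 0.1542, 0.2664]
ee_rot: [0.0, 0.864, 0.503, 0.001]
force: [0.1, -0.1, -1.3]
finger_gap: 0.125
```

Request:
move_arm --plan '[[[5,10,0,0,0.14],[5,20,0,0,0.28],[5,20,0,0,0.4],[5,20,0,0,0.4],[5,20,0,0,0.4]]]'

```text
t: 11.25
position: [0.5875, 0.1533, 0.2657]
ee_rot: [0.0, 0.75, 0.662, 0.0]
force: [0.0, -0.0, -1.3]
finger_gap: 0.121
```

Run:
```python
from h import *
for n in("scene","top"):
    im=env.capture(n); cv2.imwrite(f"pics/{n}10.png",im[:,:,::-1])
s=env.sense();p=s["position"];print(p,s["ee_rot"],s["force"],s["finger_gap"],s["joints"])
u,v=proj("scene",p-[0,0,.067]).astype(int);print(u,v)
crop("pics/scene10.png","pics/s10.png",u-45,v-55,90,85,7)
```

```text
[0.58719432 0.15334038 0.26562619] [1.34603324e-04 7.49173598e-01 6.62373669e-01 1.54761400e-04] [-0.13666325 -0.54169029 -0.11202846] 0.11947252559407388 [ 0.20543461  0.41875572 -0.65889716  1.7154687   0.28272747  1.10383724
 -0.66303788]
339 196
```

View pics/s10.png

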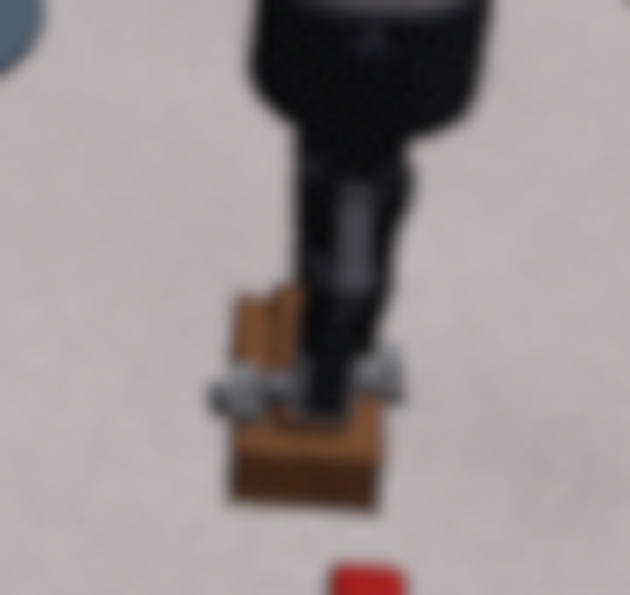

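View pics/top10.png

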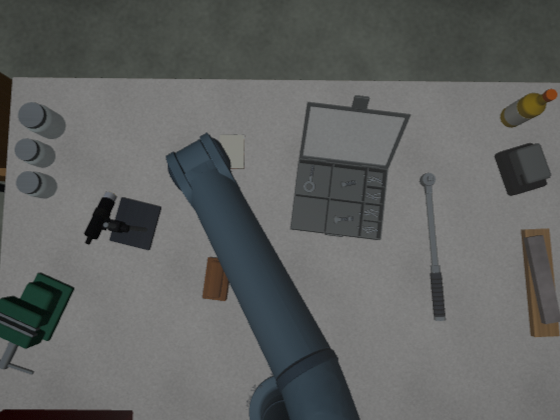

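Run:
```python
from h import *
p=env.sense()["position"];c=p-[0,0,.067]
y=1.449
for f in(0,.2,.3,.4,.5):
  d=np.array([np.cos(y)*np.cos(f),np.sin(y)*np.cos(f),np.sin(f)])
  print(f,[ (proj("scene",c+k*d)-[294,141])*7+3 for k in(.0285,.02475,-.026,-.039)])
```

```text
0 [array([406.3731468 , 394.10812402]), array([395.43939559, 393.32785562]), array([247.95684143, 382.80301622]), array([210.32354857, 380.11738085])]
0.2 [array([406.67578993, 381.00177496]), array([395.66921123, 381.95145723]), array([248.17852147, 394.67741845]), array([210.83128679, 397.89985548])]
0.3 [array([405.56989985, 374.49052931]), array([394.69381628, 376.30342882]), array([249.41170819, 400.52003774]), array([212.75900939, 406.62955862])]
0.4 [array([403.63244092, 368.09604683]), array([392.99809142, 370.75902242]), array([251.37493648, 406.22325125]), array([215.77122579, 415.13887062])]
0.5 [array([400.87928557, 361.88439888]), array([390.5963647 , 365.37528496]), array([254.04591041, 411.73196568]), array([219.83192616, 423.34706247])]
```

Run:
```python
from h import *
im=cv2.imread("pics/scene10.png")[185:210,318:358]
cv2.imwrite("pics/s10b.png",cv2.resize(np.clip(im.astype(float)*1.3,0,255).astype(np.uint8),None,fx=18,fy=18,interpolation=cv2.INTER_CUBIC))
```

```text
(no output)
```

View pics/s10b.png

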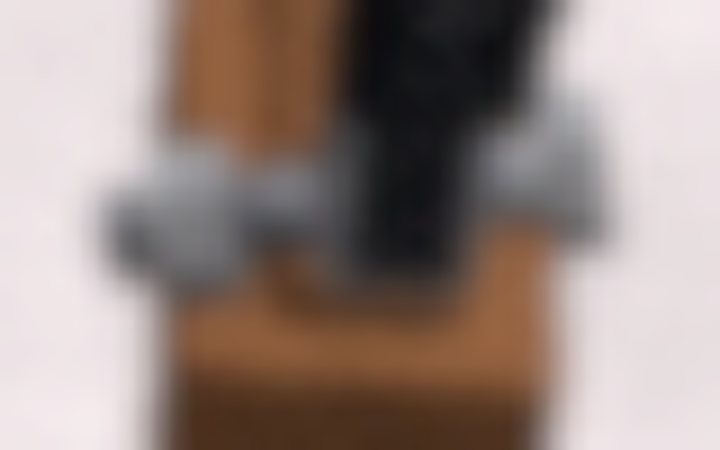

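Request:
move_arm --plan '[[[5,-8,-45,-15,0],[5,-16,-90,-40,0],[5,-24,-135,-70,0],[5,-32,-170,-90,0],[5,-38,-197,-110,0]]]'

```text
t: 11.85
position: [0.5477, -0.0479, 0.1541]
ee_rot: [0.0, 0.75, 0.661, -0.001]
force: [0.1, -0.1, -1.6]
finger_gap: 0.123
```

Request:
move_arm --plan '[[[5,0,0,0,0],[5,0,0,-10,0],[5,0,0,-20,0],[5,0,0,-30,0]]]'

```text
t: 12.25
position: [0.55, -0.0414, 0.1254]
ee_rot: [0.0, 0.748, 0.664, 0.001]
force: [0.6, 0.4, -0.8]
finger_gap: 0.123
```

Run:
```python
from h import *
for n in("scene",):
    im=env.capture(n); cv2.imwrite(f"pics/{n}11.png",im[:,:,::-1])
crop("pics/scene11.png","pics/s11.png",220,170,70,80,7)
s=env.sense();print(s["position"],s["ee_rot"],s["force"],s["finger_gap"])
```

```text
[ 0.54854155 -0.04156536  0.12346236] [-1.02489707e-03  7.47602996e-01  6.64145065e-01 -2.08742226e-04] [-0.00952592 -0.4697922  -2.36823941] 0.1210811435494517
```

View pics/s11.png

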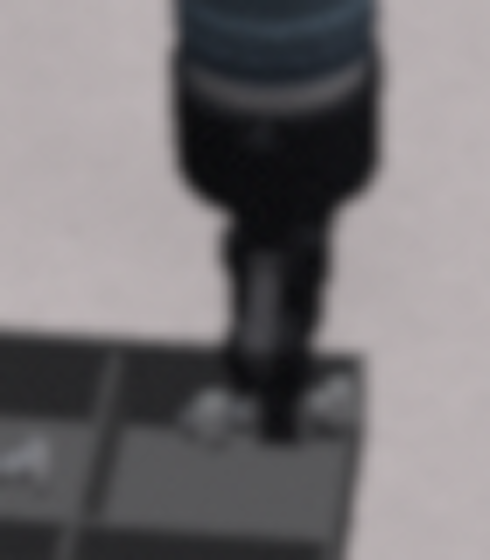

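Request:
move_arm --plan '[[[5,0,-3,0,0],[5,0,-3,-4,0],[5,0,-3,-7,0],[5,0,-3,-10,0],[5,0,-3,-13,0]]]'

```text
t: 12.8
position: [0.5498, -0.0472, 0.1134]
ee_rot: [0.001, 0.749, 0.663, -0.0]
force: [-1.9, -2.2, 7.9]
finger_gap: 0.123
```

Request:
move_arm --plan '[[[5,0,0,0,0],[5,0,0,0,0]]]'

```text
t: 13.0
position: [0.5497, -0.0473, 0.1133]
ee_rot: [0.001, 0.749, 0.663, -0.0]
force: [-1.8, -0.7, 4.2]
finger_gap: 0.126
```

Run:
```python
from h import *
for n in("scene",):
    im=env.capture(n); cv2.imwrite(f"pics/{n}12.png",im[:,:,::-1])
im=im[190:240,235:285,::-1]
cv2.imwrite("pics/s12.png",cv2.resize(np.clip(im.astype(float)*1.5,0,255).astype(np.uint8),None,fx=11,fy=11,interpolation=cv2.INTER_CUBIC))
s=env.sense();print(s["position"],s["ee_rot"],s["force"],s["finger_gap"])
```

```text
[ 0.54962315 -0.04725372  0.11332997] [ 7.16177246e-04  7.48713518e-01  6.62893298e-01 -1.71931700e-04] [-1.77125529 -1.54769349  4.92752934] 0.1235594609834146
```

View pics/s12.png

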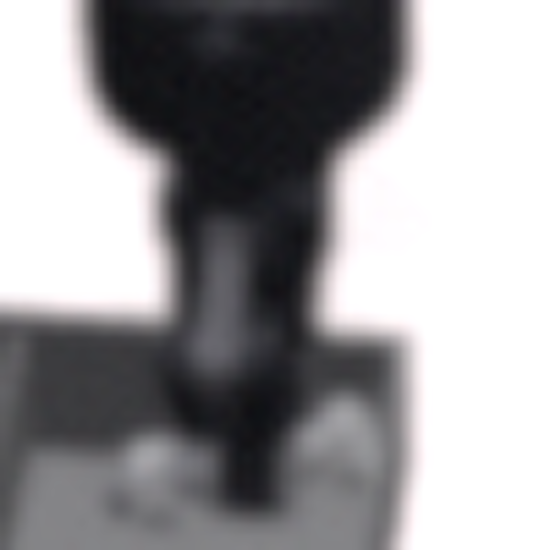

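Request:
move_arm --plan '[[[5,0,0,-2,0],[5,0,0,-4,0],[5,0,0,-4,0]]]'

```text
t: 13.35
position: [0.5497, -0.0479, 0.1095]
ee_rot: [0.001, 0.749, 0.663, -0.0]
force: [-2.4, -2.5, 6.6]
finger_gap: 0.123
```

Request:
move_arm --plan '[[[5,0,0,20,0],[5,0,0,60,0],[5,8,40,80,0],[5,16,85,100,0],[5,16,85,100,0]]]'

```text
t: 13.85
position: [0.5678, 0.0486, 0.2132]
ee_rot: [0.001, 0.745, 0.667, 0.006]
force: [0.1, 1.3, -0.1]
finger_gap: 0.123
```

Request:
move_arm --plan '[[[5,0,0,0,0],[5,0,0,0,0]]]'

```text
t: 14.05
position: [0.5646, 0.0373, 0.2076]
ee_rot: [-0.0, 0.749, 0.663, -0.001]
force: [-0.8, -1.0, -1.1]
finger_gap: 0.119
```

Run:
```python
from h import *
for n in("scene","top"):
    im=env.capture(n); cv2.imwrite(f"pics/{n}13.png",im[:,:,::-1])
s=env.sense();p=s["position"];print(p,s["ee_rot"],s["force"],s["finger_gap"])
c=p-[0,0,.065];u,v=proj("scene",c).astype(int);print(u,v)
im=cv2.imread("pics/scene13.png")[v-12:v+13,u-20:u+20]
cv2.imwrite("pics/s13.png",cv2.resize(np.clip(im.astype(float)*1.3,0,255).astype(np.uint8),None,fx=18,fy=18,interpolation=cv2.INTER_CUBIC))
a=2*np.arctan2(s["ee_rot"][2],s["ee_rot"][1]);y=a
print(y)
for f in(.2,.3,.4,.5):
  d=np.array([np.cos(y)*np.cos(f),np.sin(y)*np.cos(f),np.sin(f)])
  print(f,[ ((proj("scene",c+k*d)-[u-20,v-12])*18+9).round() for k in(.0285,.02475,-.026,-.039)])
```

```text
[0.56442497 0.03636367 0.20712049] [-3.36883468e-04  7.49398280e-01  6.62118267e-01 -1.22724329e-03] [ 0.07327141  0.00325254 -1.57493459] 0.12131940514241032
290 208
1.4472851568132346
0.2 [array([576., 213.]), array([549., 215.]), array([195., 244.]), array([106., 252.])]
0.3 [array([572., 198.]), array([546., 202.]), array([200., 258.]), array([112., 272.])]
0.4 [array([566., 182.]), array([540., 188.]), array([206., 272.]), array([122., 293.])]
0.5 [array([557., 167.]), array([533., 176.]), array([213., 285.]), array([133., 313.])]
```

View pics/s13.png

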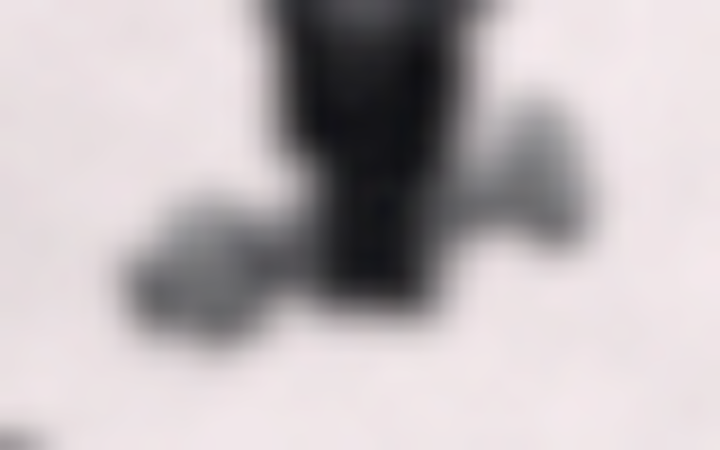

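Request:
move_arm --plan '[[[5,12,20,10,0.14],[5,24,40,20,0.28],[5,36,60,30,0.42],[5,48,80,40,0.56],[5,60,100,45,0.7]]]'

```text
t: 14.65
position: [0.626, 0.1372, 0.2532]
ee_rot: [0.0, 0.475, 0.88, -0.0]
force: [-0.1, -0.0, -1.8]
finger_gap: 0.119
```

Request:
move_arm --plan '[[[5,12,20,0,0.14],[5,24,40,0,0.28],[5,36,60,0,0.42],[5,48,80,0,0.56],[5,60,100,0,0.7]]]'

```text
t: 15.15
position: [0.6859, 0.2367, 0.2515]
ee_rot: [-0.001, 0.144, 0.99, -0.001]
force: [-0.4, 1.1, -0.8]
finger_gap: 0.12
```

Request:
move_arm --plan '[[[5,0,0,0,0.05],[5,0,0,0,0.056],[5,0,0,0,0.056]]]'

```text
t: 15.45
position: [0.6854, 0.2363, 0.2519]
ee_rot: [-0.001, 0.119, 0.993, -0.001]
force: [0.6, -0.1, -1.9]
finger_gap: 0.121
```

Run:
```python
from h import *
for n in("scene","top"):
    im=env.capture(n); cv2.imwrite(f"pics/{n}14.png",im[:,:,::-1])
s=env.sense();p=s["position"];print(p,s["ee_rot"],s["force"],s["finger_gap"],s["joints"])
print(2*np.arctan2(s["ee_rot"][2],s["ee_rot"][1]))
crop("pics/scene14.png","pics/s14.png",330,110,160,150,4)
```

```text
[0.68536666 0.2365359  0.252642  ] [-2.25328506e-04  1.19005910e-01  9.92893188e-01 -8.12682671e-04] [ 1.38054655  0.63129173 -0.10496865] 0.12166117709450239 [ 0.16614127  0.73232398 -0.86850017  1.40153051  0.56538415  1.26715443
  0.5891155 ]
2.903015333733359
```

View pics/s14.png

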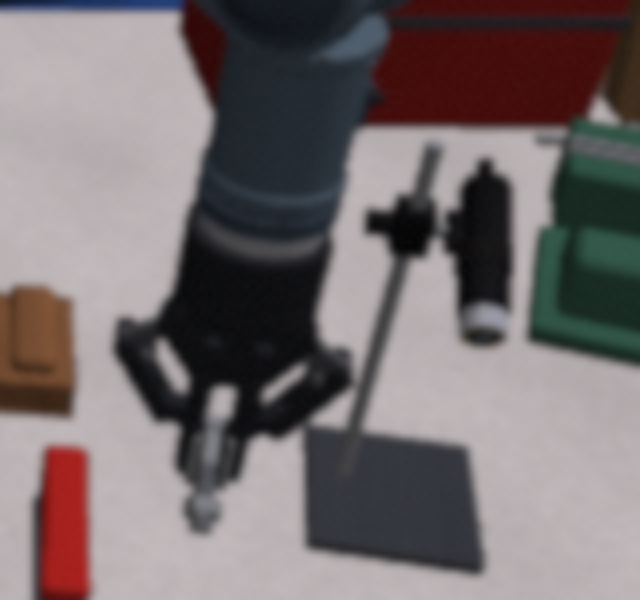

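View pics/top14.png

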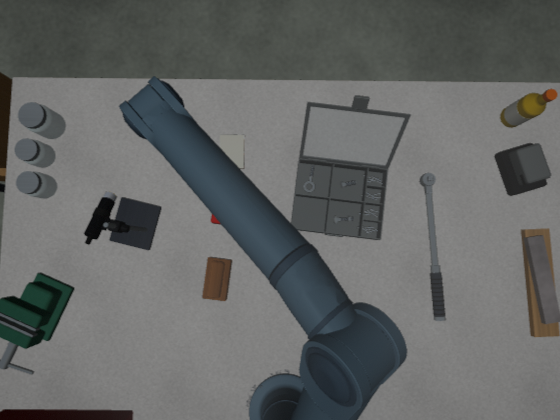

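Request:
move_arm --plan '[[[5,12,45,0,0],[5,15,90,0,0],[5,15,130,-10,0],[5,15,160,-20,0],[5,15,172,-25,0]]]'

```text
t: 16.05
position: [0.6972, 0.4146, 0.227]
ee_rot: [-0.002, 0.115, 0.993, 0.001]
force: [-1.3, -0.5, -2.0]
finger_gap: 0.119
```

Request:
move_arm --plan '[[[5,0,0,0,0],[5,0,0,0,0],[5,0,0,0,0]]]'

```text
t: 16.35
position: [0.7024, 0.4068, 0.2291]
ee_rot: [0.001, 0.12, 0.993, -0.001]
force: [-0.1, 0.0, -1.6]
finger_gap: 0.125
```

Run:
```python
from h import *
for n in("scene","top"):
    im=env.capture(n); cv2.imwrite(f"pics/{n}15.png",im[:,:,::-1])
s=env.sense();p=s["position"];print(p,s["ee_rot"],s["force"],s["finger_gap"],s["joints"])
crop("pics/scene15.png","pics/s15.png",390,110,110,120,5)
crop("pics/top15.png","pics/t15.png",40,130,140,130,4.5)
```

```text
[0.70210551 0.40738949 0.229235  ] [ 1.03110372e-03  1.19672328e-01  9.92812825e-01 -4.07069230e-04] [-0.44777217  0.35146576 -0.38406934] 0.12441594385088882 [-0.14536058  0.89615008 -0.81761645  1.14562342  0.62742125  1.33942812
  0.43355512]
```

View pics/s15.png

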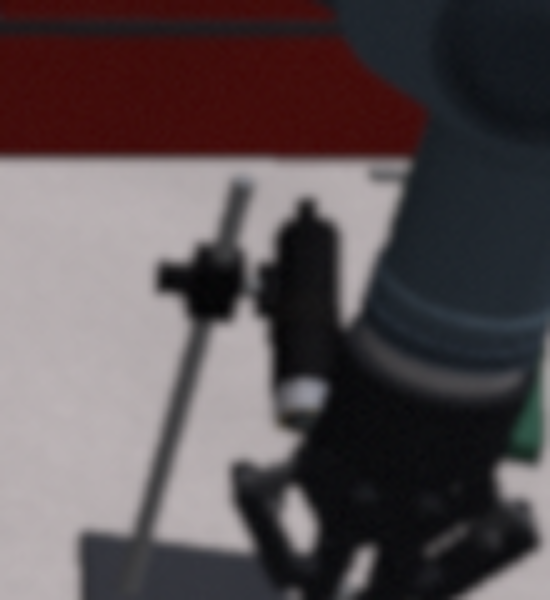

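View pics/t15.png

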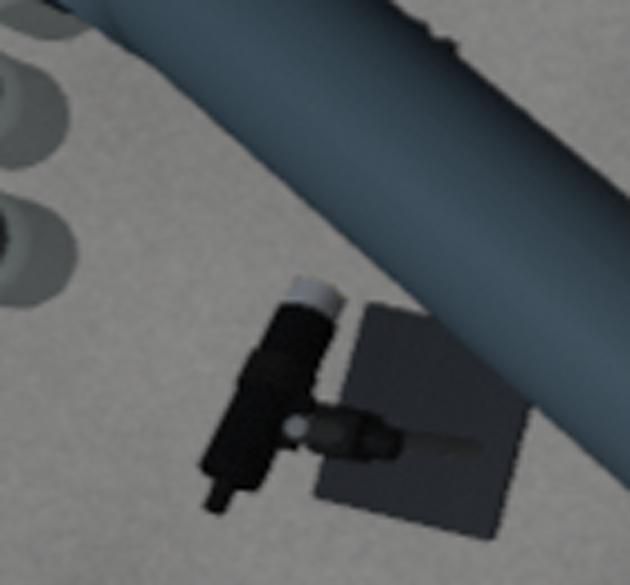

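Request:
move_arm --plan '[[[5,-12,0,0,0],[5,-24,1,-1,0],[5,-34,1,-2,0],[5,-41,1,-2,0],[5,-45,1,-2,0]]]'

```text
t: 16.95
position: [0.6547, 0.411, 0.2266]
ee_rot: [0.0, 0.118, 0.993, -0.0]
force: [-0.8, 0.4, -1.6]
finger_gap: 0.124
```

Request:
move_arm --plan '[[[5,0,0,0,0],[5,0,0,0,0],[5,0,0,0,0]]]'

```text
t: 17.25
position: [0.6558, 0.411, 0.2263]
ee_rot: [0.0, 0.118, 0.993, -0.0]
force: [0.1, 0.5, -1.1]
finger_gap: 0.119
```

Run:
```python
from h import *
for n in("scene","top"):
    im=env.capture(n); cv2.imwrite(f"pics/{n}16.png",im[:,:,::-1])
s=env.sense();p=s["position"];print(p,s["ee_rot"],s["force"],s["finger_gap"])
crop("pics/scene16.png","pics/s16.png",400,130,110,110,5.4)
crop("pics/top16.png","pics/t16.png",40,130,140,130,4.5)
c=p-[0,0,.064];y=2*np.arctan2(s["ee_rot"][2],s["ee_rot"][1])
f=.43;d=np.array([np.cos(y)*np.cos(f),np.sin(y)*np.cos(f),np.sin(f)])
for k in(.0285,-.026,-.039):print(k,c+k*d,(proj("scene",c+k*d)-[400,130])*5.4+2.2)
for L in([.5776,.4274,.201],[.5776,.4274,.196]):print((proj("scene",L)-[400,130])*5.4+2.2)
```

```text
[0.65562807 0.4111705  0.22618384] [7.98242312e-05 1.17954436e-01 9.93019005e-01 1.12510039e-05] [-0.1191431  -0.47053397 -0.87921803] 0.12509028781448178
0.0285 [0.6304434  0.41723918 0.17406465] [276.27798728 460.55853926]
-0.026 [0.67860355 0.40563416 0.1513452 ] [273.18391715 572.74626085]
-0.039 [0.69009129 0.40286599 0.14592588] [272.42400225 600.29997424]
[275.10501542 339.82379898]
[272.18527451 348.54351962]
```

View pics/s16.png

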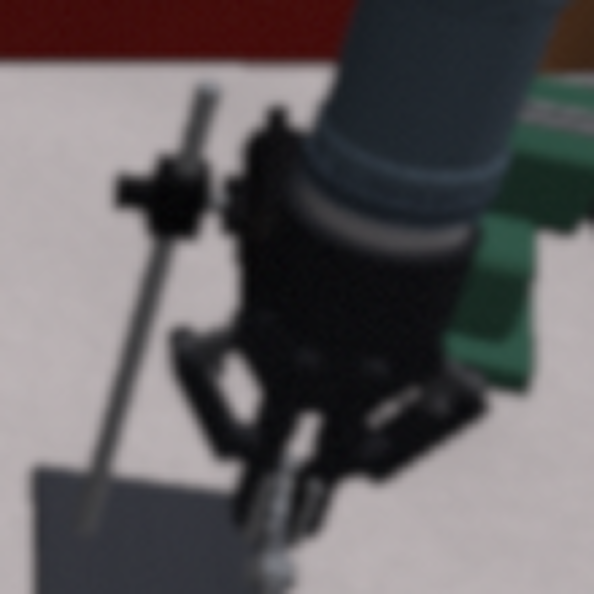

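View pics/t16.png

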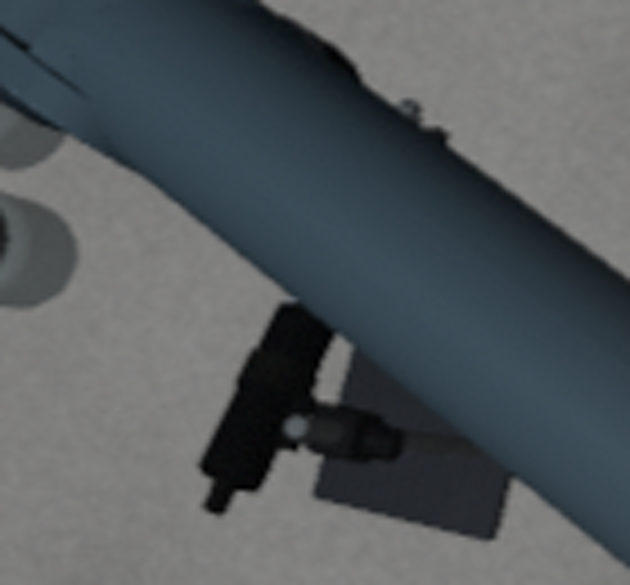

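Run:
```python
import numpy as np
h=np.array([.6304,.4172,.1741]);t=np.array([.6901,.4029,.1459])
for z in(.196,.201):
  for tl in(.36,.40):
    w=-.237;x=-np.array([np.cos(tl)*np.cos(w),np.cos(tl)*np.sin(w),-np.sin(tl)]);y=np.cross([0,0,1],x);y/=np.linalg.norm(y);Z=np.cross(x,y)
    L=np.array([.5776,.4274,z]);d=(h-t)/np.linalg.norm(h-t)
    print(z,tl,[round(float((h-L)@a)*1000,1) for a in(x,y,Z)],((t-L)@x).round(4),np.arccos(d@x).round(3))
```

```text
0.196 0.36 [-58.0, -2.5, -1.6] -0.1254 0.071
0.196 0.4 [-58.0, -2.5, 0.7] -0.1255 0.031
0.201 0.36 [-59.8, -2.5, -6.3] -0.1271 0.071
0.201 0.4 [-60.0, -2.5, -3.9] -0.1275 0.031
```

Request:
move_arm --plan '[[[5,0,0,0,0],[5,0,0,0,0],[5,0,0,0,0]]]'

```text
t: 17.65
position: [0.6551, 0.4114, 0.2262]
ee_rot: [-0.0, 0.118, 0.993, 0.0]
force: [-0.3, 0.6, -0.8]
finger_gap: 0.123
```

Run:
```python
from h import *
s=env.sense();print(s["t"],s["position"],abs(s["joint_velocities"]).max(),s["finger_gap"])
print(env.job_done())
```

```text
17.65 [0.65514967 0.41141192 0.2262111 ] 0.002925450854688966 0.12276819537563793
the job is handed in; nothing more can be done
None
```

I opened the lid by its tab until it leaned back on its stop. I then picked out the hex bolt with the nut. The gripper can only point straight down, so I tilted the bolt in the jaws by pressing its head on the organiser's walls. It is now held in front of the microscope, and I handed the job in at 17.65 s.

By my last estimates, the head's face is about 58–60 mm in front of the lens, 2.5 mm off its axis sideways and 1–6 mm up or down. The bolt is about 0.03–0.07 rad off the barrel's axis. The arm was at rest and still gripping, and the pictures show the lid leaning back and the microscope and other things where they were.

- **First tilt too small:** the first push gave only about 0.26 rad, so I pressed again to reach about 0.43 rad. The barrel measures about 0.39 rad.
- **Lens height unsure:** triangulating from the two cameras put the lens about 5 mm higher than the clamp dimensions imply. I aimed between the two.
- **Head not seen at the end:** the arm and gripper hid the head from both cameras in the final pose. Its position there comes from the arm's measured pose and the nut end in the scene picture, which agreed to within a pixel.

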